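# Hold a bulldog clip open over a bedside photograph

### The job

Take the brass bulldog clip off the rim of the walnut photo box by pinching its two tails together, and bring it down over the middle of the top edge of the mounted hill photograph, so that the edge stands well inside the wide-open jaws and touches neither of them: I want to slip a second print in beside it. Finish while still holding the clip there, squeezed wide open. Do not touch the photograph with anything or let the clip snap onto it, and leave the photo, the box and everything else where they stand.

Things in the scene. Friction and masses are not known exactly. Their poses are not given: they have to be found in the camera images.
- clip: brass bulldog clip, 70 g: two sprung levers on a pin in a coil spring (coil 10 mm thick), parked astride the front wall of the photo box, tails up, coil on the rim (pin 5 mm above it). Origin: middle of the pin; x along the pin, y across the jaws (the way the tails are pinched), z up to the tails. Same when turned half round about z
- clip_tails (a point): point between the tails, 30 mm above the pin (axes as clip). Tails 40 mm wide along x. Parked: a V rising to 36 mm above the pin, there 51 mm over the outer faces. Pinched fully: upright, parallel, 17 mm over the outer faces, tops 42 mm above the pin. Full opening takes about 10 N per tail at the tops, 17 N at 20 mm above the pin. The tails are held from above, fingertips kept over the rim
- clip_mouth (a point): middle of the mouth, 30 mm below the pin (axes as clip). Jaws 50 mm wide along x. Parked: lips reach 36 mm below the pin. Pinched fully: lips reach 32 mm below the pin, 28 mm apart inside, narrowing upward to 17 mm apart at 5 mm below the pin, where the coil fills the throat. Let go, the jaws snap shut
- jaw_a (a joint): opening angle of one lever of the clip (rad): 0 shut, about 0.06 on the rim, 0.42 fully pinched (firm stop). The other lever mirrors it. The gap between the lips is about 1 mm + 68 mm x sin(angle)
- photo_box: open walnut box with prints filed at its far end, 120 (x) x 170 (y) x 75 mm high, walls 5 mm, 0.7 kg, loose. Origin: centre of its underside. The clip sits on its front (-x) wall, whose mid-plane is at x = -57.5 mm, up to 45 mm either side of the middle, pin along the box's y
- photo_stand: mounted hill photograph (landscape format, white border, blue sky, green hills, yellow sun) standing in the slot of a light wood block, one piece, 0.3 kg, loose. Block 52 (x) x 160 (y) x 22 mm; the mount board is 3 mm thick (along x), 150 mm wide (along y), its top edge 114 mm above the table. The picture faces +x, away from the robot; the back is plain white. Origin: centre of the underside
- photo_top (a point): middle of the top edge of the photograph's mount board, 114 mm above the underside; axes as photo_stand: x through the board's thickness, y along the edge, z up
- card_stand: not part of the job: dark blue greeting card (portrait format, gold star facing +x), 105 mm wide, its top 139 mm up, in a dark wood block 52 (x) x 160 (y) x 22 mm. Origin: centre of the underside
- dish: not part of the job: white scalloped dish with rings, 120 mm across, 30 mm high. Origin: centre of the underside
- spectacle_case: not part of the job: dark green spectacle case 62 (x) x 160 (y) x 39 mm. Origin: centre of the underside
- tumbler: not part of the job: glass tumbler, 72 mm across, 95 mm high. Origin: centre of the underside
- cream_jar: not part of the job: amber jar, 64 mm across, 55 mm high. Origin: centre of the underside
- alarm_clock: not part of the job: black alarm clock 50 (x) x 130 (y) x 74 mm. Origin: centre of the underside
There are look-alikes about, which are no part of the job. What is meant by the clip is not blue, pink or red, and is the smaller of those in its own colour.

How it is judged:
By the outcome, as a careful person would: the job done as asked, in the order asked, and still so for the second after the job is handed in, while the arm keeps its last pose, push and grip.
It also fails if it takes over 43 s, if anything falls off the work surface, if the arm or the gripper's body presses on something with over 40 N, if the wrist force passes 120 N, or if a joint passes its speed limit or range.

### The arm

A 7-joint arm with a two-finger parallel gripper is mounted at the origin on the work surface. World frame = base frame: x ahead of the robot, y to its left, z up, the work surface at z = 0. Lengths are in m, angles in rad, forces in N, time in s.
With the tool pointing down it reaches from about 0.425 to 0.925 m from the base axis. Payload 6.8 kg.
Tool frame: the origin (TCP) lies on the centre line of the jaws, within the pads' length; the fingertips stand 14 mm ahead of it and the grasp point (between the pads) lies 5 mm behind it; z points along the fingers, y is the line along which they close (so a half turn about z gives the same grasp; the last joint's range is limited). The gripper opens to 85 mm and grips with 20 to 120 N. Pads are 22 mm wide; open, the fingers measure 114 mm over their backs; the gripper's body (76 mm by 85 mm) begins 54 mm behind the grasp point. The pads swing forward as they close: fully open they stand 13 mm farther back than shut.
Start: joints at [-1.418, 0.477, 0.022, 1.555, -0.011, 1.109, -0.083], TCP at [0.174, 0.652, 0.245] pointing down, gripper open.
Joint ranges: [-2.96, 2.96], [-0.34, 2.1], [-1.41, 1.46], [0.24, 2.44], [-1.37, 4.51], [0.17, 1.92], [-2.96, 2.96]. Speed limits (rad/s): [2.39, 2.39, 3.14, 3.14, 3.14, 3.14, 3.14].

### API

Orientations are given as a unit quaternion [w, x, y, z].
In Python, from station import bot gives the robot as it stands. The module is installed in compiled form; this text tells all that it offers.
- The arm moves only by the tool drive_tool, never from a script. Its argument "commands" is a list of rows, each an object with "hand": the opening, from 0 (shut) to 1 (fully open); "translation": the shift along the world's x, y, z in mm, a list of three; "angular": the turn, a rotation vector about the world's x, y, z in rad, a list of three. In form: [{"hand": hand, "translation": [tx, ty, tz], "angular": [ax, ay, az]}, ...]. A call has 1 to 12 rows; each row is the pose to reach, as a shift and turn from the pose commanded when the call began; what a row does not reach only later rows make up. A row lasts 1/8 s, in which the tool goes at most 62.5 mm and 10.7 degrees, less where a joint would pass 70% of its speed; a pose out of reach is approached as far as the arm can. A call with a gripper value outside its range is refused whole. The fingers move at their own pace and stop on an object; "force" is the grip in N (left out, the last holds). Time passes only in rows, so rows that repeat a pose let the fingers close. It gives the time, the measured TCP pose, the force, the opening and the grip force at its end, in the units of the state.
- bot.get_obs(): the state, without advancing time (a new reading comes with each control period).
- bot.read_camera(name): name is "side" or "top"; returns the picture (384x512x3 uint8, red, green, blue); there is no depth.
- bot.camera_model(name): a dict with "fx", "fy", "cx", "cy" (pixels), "k1" (the pictures are not rectified: a ray, as slopes to the right and down, at radius r is drawn at 1 + k1 r^2 times it, then the intrinsics apply), "view" (4x4, takes a point from world to camera coordinates). Camera axes: x right, y up, looking along -z (the intrinsics and any distortion apply to the point x, -y, -z); pixel columns grow to the right and rows downward; lengths in m; the calibration is good to about 2 mm. A picture is of the moment at which its call begins. camera_model takes no time and is no camera call.
- bot.hand_in(): hands the job in; it is judged then, once.
Trained networks look in the newest picture that a camera, given by its name, has taken for a name from the list of things; names that differ only in an ending like _2 or _b are one class to them, and where a whole thing is asked for, a point or a joint stands for the part that bears it (a point fixed in the world has none). Each returns a list of dicts, best first, with "score" (0 to 1); they miss things now and then, are a little off and sometimes report something else, mostly with a low value. They report only what shows in the picture. A call takes as long as a camera call. They do not tell look-alikes from the thing itself.
- bot.find_in(camera, query): "position" ([column, row] in pixels, amid what is visible of it).
- bot.outline_of(camera, query): "pixels" (384x512 bool, what is visible of it) and "position" ([column, row] in pixels, amid what is visible of it).
The state is a dict: "t": time; "q": joint angles; "joint_vel": joint speeds; "joint_torque": joint torques, N m; "eef_pos": TCP position; "tool_rot": TCP orientation; "contact_force": force on the tool from outside, world axes, zero at the start; "torque": the same for the moment, N m; "gripper_width": opening from 0.0 (shut) to 1.0 (fully open); "grasp_force": force on a finger pad.
Only numpy, scipy, OpenCV 4.12 (cv2) and the standard library are available. Lean on these libraries where they do the work, as an engineer would, in place of code of your own. Each camera call takes 0.05 s, during which the arm holds its last target. There are 200 camera calls.

## Working session

There is one attempt and no reset: what is moved stays moved. The work goes in short steps, Python scripts to look and compute and a tool call to move; the robot and the scene stay as the last step left them, time stands still between calls to the robot, and variables do not carry over. Pictures are saved under pics/ and viewed, at most 10 in all, crops included, and the job is handed in when it is done.

Besides the shell and the picture viewer there is one more tool, called after "Request:" as name([rows], argument=value, ...), one row to a line, values as JSON. drive_tool: Moves the arm, as the interface text tells. Its arguments: {"type":"object","properties":{"commands":{"type":"array","items":{"type":"object","properties":{"hand":{"type":"number"},"translation":{"type":"array","items":{"type":"number"}},"angular":{"type":"array","items":{"type":"number"}}}}},"force":{"type":"number"}},"required":["commands"]}

```bash
mkdir -p pics
cat > h.py <<'E'
import numpy as np, cv2
from station import bot
def snap(c,name):
    im=bot.read_camera(c); cv2.imwrite(f'pics/{name}.png',im[:,:,::-1]); return im
E
python3 - <<'E'
from h import *
a=snap('side','s0');b=snap('top','t0')
cv2.imwrite('pics/both.png',np.vstack([np.hstack([cv2.resize(a,(800,600))])])[:,:,::-1])
cv2.imwrite('pics/topbig.png',cv2.resize(b,(800,600))[:,:,::-1])
for c in('side','top'):
    m=bot.camera_model(c);print({k:np.round(v,4).tolist() for k,v in m.items()})
    for q in('clip','photo_box','photo_stand','photo_top','clip_tails','card_stand'):
        print(c,q,[(np.round(d['position'],1).tolist(),round(d['score'],2)) for d in bot.find_in(c,q)][:6])
o=bot.get_obs();print(o)
E
```

```text
{'fx': 415.3986, 'fy': 415.3986, 'cx': 254.0557, 'cy': 191.8349, 'k1': -0.0423, 'view': [[0.8503, -0.5263, -0.0058, -0.5082], [0.2941, 0.466, 0.8344, -0.1924], [-0.4365, -0.7112, 0.5511, -0.8856], [0.0, 0.0, 0.0, 1.0]]}
side clip [([270.4, 232.2], 0.93), ([333.7, 291.6], 0.83), ([223.4, 331.4], 0.74), ([352.3, 217.3], 0.72), ([218.6, 214.3], 0.59)]
side photo_box [([296.3, 250.3], 0.81)]
side photo_stand [([290.9, 336.6], 0.62), ([179.8, 152.1], 0.59), ([332.0, 196.8], 0.4)]
side photo_top [([179.0, 154.7], 0.58)]
side clip_tails [([270.4, 232.6], 0.97), ([354.8, 217.6], 0.88), ([225.0, 328.9], 0.81), ([220.9, 211.9], 0.76), ([334.8, 288.6], 0.63)]
side card_stand [([247.1, 188.3], 0.69), ([266.8, 240.7], 0.51)]
{'fx': 353.6271, 'fy': 353.6271, 'cx': 254.9168, 'cy': 186.8519, 'k1': -0.0698, 'view': [[0.0249, -0.9997, 0.008, -0.0893], [0.9863, 0.0259, 0.163, -0.5278], [-0.1632, 0.0038, 0.9866, -0.918], [0.0, 0.0, 0.0, 1.0]]}
top clip [([313.0, 201.2], 0.87), ([258.0, 212.5], 0.83), ([380.2, 188.6], 0.62), ([370.8, 276.1], 0.57), ([331.6, 123.3], 0.55), ([224.6, 171.1], 0.24)]
top phot
[... 278 characters left out ...]
ray([-1.4180968 ,  0.47696447,  0.02236208,  1.55541568, -0.01149937,
        1.10931847, -0.08310746]), 'joint_vel': array([ 0.00048079,  0.00084638, -0.00043162,  0.00039682,  0.00019628,
        0.00025886, -0.00074873]), 'joint_torque': array([ 4.39414616e-04, -5.96168375e+01,  1.60632558e+00, -2.81494635e+01,
        1.26950891e-02,  1.41446133e-03,  1.20767319e-05]), 'eef_pos': array([0.17402392, 0.65218422, 0.24532438]), 'tool_rot': array([-1.50277370e-05,  1.30027919e-01,  9.91510333e-01,  1.18279632e-05]), 'contact_force': array([ 0.47790106, -0.05586684,  0.88737847]), 'torque': array([ 0.01776847,  0.00692893, -0.01077906]), 'grasp_force': 0.0, 'gripper_width': 0.9985418488515565}
```

View pics/both.png

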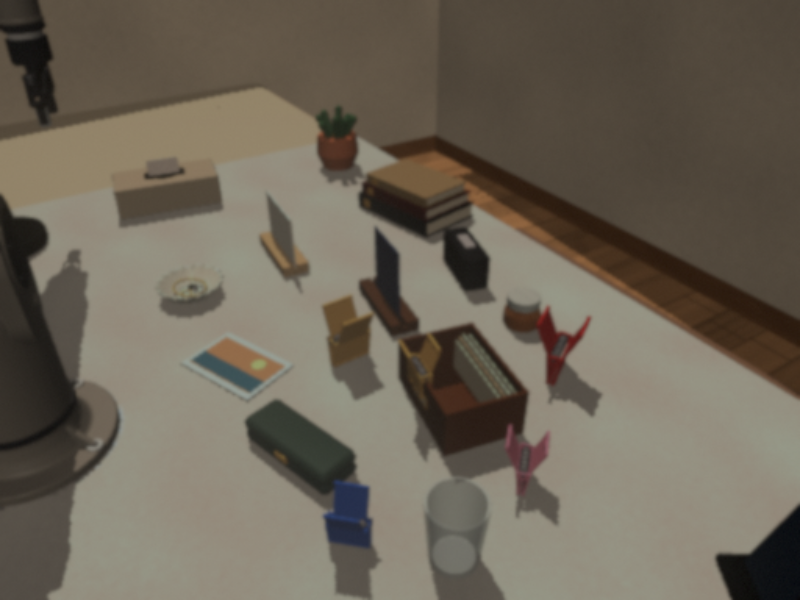

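View pics/topbig.png

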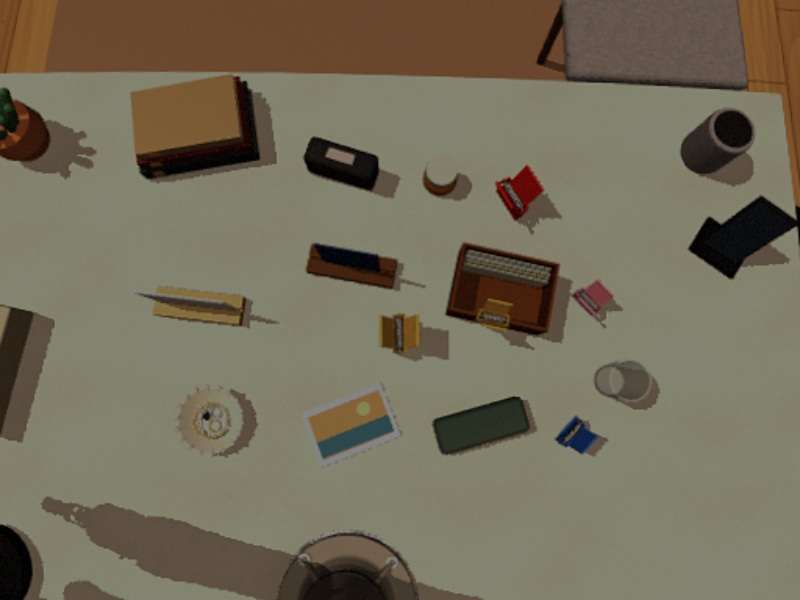

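Side view (800×600): brass clips at (346,330), free-standing, and at (422,360) on the walnut box rim. The plain-backed mount is at (281,232) and the card at (388,275). Top view: brass clips at (400,332) and (494,313), photo stand at (198,303). The clip on the box rim is the smaller brass one and fits the description. I'll confirm it in an enlarged crop.

Run:
```python
from h import *
a=cv2.imread('pics/s0.png');b=cv2.imread('pics/t0.png')
def cr(im,x,y,w,h,s): return cv2.resize(im[y:y+h,x:x+w],None,fx=s,fy=s,interpolation=cv2.INTER_CUBIC)
# 100x75 crops x4 -> 400x300
M=np.vstack([np.hstack([cr(b,275,145,100,75,4),cr(b,80,160,100,75,4)]),np.hstack([cr(a,245,200,100,75,4),cr(a,150,115,100,75,4)])])
cv2.imwrite('pics/m0.png',M)
```

```text
(no output)
```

View pics/m0.png

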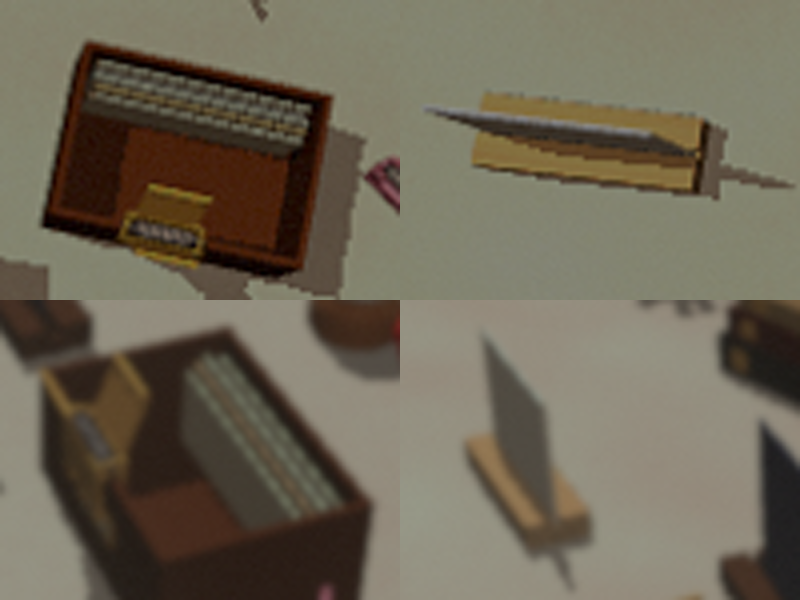

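The crop confirms the smaller brass clip astride the near wall of the walnut box: its coil is at top-view (316,204) and side-view (268,234). The photo board's top edge runs from top-view (187,187) to about (242,194), and from side-view (271,123) to (286,142). Next step is measuring.

```bash
cat >> h.py <<'E'
from scipy.optimize import least_squares
CM={c:bot.camera_model(c) for c in('side','top')}
def proj(c,P):
    m=CM[c];V=np.array(m['view']);p=np.atleast_2d(P)@V[:3,:3].T+V[:3,3]
    u=np.c_[p[:,0],-p[:,1]]/-p[:,2:];u=u*(1+m['k1']*(u**2).sum(1,keepdims=True))
    return u*[m['fx'],m['fy']]+[m['cx'],m['cy']]
def tri(ps,pt):
    r=least_squares(lambda X:np.r_[proj('side',X)[0]-ps,proj('top',X)[0]-pt],[.6,0,.1]);return r.x,np.sqrt((r.fun**2).mean())
def place(pose,L):
    x,y,a=pose;L=np.atleast_2d(L);c,s=np.cos(a),np.sin(a)
    return np.c_[x+c*L[:,0]-s*L[:,1],y+s*L[:,0]+c*L[:,1],L[:,2]]
def fit(obs,x0):  # obs: list (cam,localpt,pix)
    f=lambda p:np.concatenate([proj(c,place(p,l))[0]-px for c,l,px in obs])
    return least_squares(f,x0,loss='soft_l1')
E
cat > meas.py <<'E'
from h import *
T=lambda x,y:np.array([275+(x+.5)/4-.5,145+(y+.5)/4-.5]); TP=lambda x,y:np.array([80+(x-400+.5)/4-.5,160+(y+.5)/4-.5])
S=lambda x,y:np.array([245+(x+.5)/4-.5,200+(y-300+.5)/4-.5]); SP=lambda x,y:np.array([150+(x-400+.5)/4-.5,115+(y-300+.5)/4-.5])
print('coil',tri(S(93,437),T(165,235)))
for n,s,t in(('FL',(230,330),(85,42)),('FR',(370,505),(332,95)),('NL',(42,370),(43,213)),('NR',(160,560),(303,260))):print('box',n,tri(S(*s),T(*t)))
for n,s,t in(('L',(484,331),(428,110)),('R',(546,408),(652,134))):print('photo',n,tri(SP(*s),TP(*t)))
b=[];
for l,s,t in(((.06,.085,.075),(230,330),(85,42)),((.06,-.085,.075),(370,505),(332,95)),((-.06,.085,.075),(42,370),None),((-.06,-.085,.075),(160,560),None)):
    b.append(('side',l,S(*s))); 
    if t:b.append(('top',l,T(*t)))
r=fit(b,[.6,-.25,0]);print('box',r.x,r.fun.round(1))
p=[]
for l,s,t in(((0,.075,.114),(484,331),(428,110)),((0,-.075,.114),(546,408),(652,134)),((-.026,.08,.022),(468,440),(473,163)),((-.026,-.08,.022),(527,545),(697,192)),((.026,.08,.022),None,(483,93)),((.026,-.08,.022),(590,517),(703,118))):
    if s:p.append(('side',l,SP(*s)))
    if t:p.append(('top',l,TP(*t)))
q=fit(p,[.6,.3,0]);print('photo',q.x,q.fun.round(1))
E
python3 meas.py
```

```text
coil (array([ 0.48567767, -0.23560421,  0.08334861]), np.float64(0.4430398645482098))
box FL (array([ 0.61622942, -0.18433374,  0.07234352]), np.float64(0.5137233455467106))
box FR (array([ 0.58228248, -0.34921222,  0.0751245 ]), np.float64(0.07350335704745346))
box NL (array([ 0.50080024, -0.157677  ,  0.07200989]), np.float64(0.7747719885427868))
box NR (array([ 0.4686632 , -0.325974  ,  0.07606267]), np.float64(0.5322734818082308))
photo L (array([0.50757585, 0.35272591, 0.11462847]), np.float64(0.44050716644770554))
photo R (array([0.49623934, 0.20754746, 0.11191203]), np.float64(0.3567804696856349))
box [ 0.54150502 -0.25487553 -0.20187558] [-0.4 -1.   0.2 -1.3  0.6  0.2  0.4 -0.4 -1.  -0.3 -0.6  0.9]
photo [ 0.50175921  0.27985612 -0.08864482] [-0.6 -0.  -0.3 -0.8 -0.6 -0.2  0.8 -0.1 -1.6  0.  -0.   0.3 -0.7 -3.8
 -0.1 -0.3  0.8 -0.4  0.1 -0.9  1.3 -0.2]
```

Request:
drive_tool([
  {"hand": 1,"translation": [143,-176,0],"angular": [0,0,-0.4]},
  {"hand": 1,"translation": [143,-176,0],"angular": [0,0,-0.4]},
  {"hand": 1,"translation": [143,-176,0],"angular": [0,0,-0.4]},
  {"hand": 1,"translation": [143,-176,0],"angular": [0,0,-0.4]},
  {"hand": 1,"translation": [286,-352,0],"angular": [0,0,-0.8]},
  {"hand": 1,"translation": [286,-352,0],"angular": [0,0,-0.8]},
  {"hand": 1,"translation": [286,-352,0],"angular": [0,0,-0.8]},
  {"hand": 1,"translation": [286,-352,0],"angular": [0,0,-0.8]},
  {"hand": 1,"translation": [286,-352,0],"angular": [0,0,-0.8]},
  {"hand": 1,"translation": [286,-352,0],"angular": [0,0,-0.8]},
], force=40)

```text
t: 1.95
eef_pos: [0.4596, 0.301, 0.2453]
tool_rot: [-0.0, 0.506, 0.863, 0.0]
contact_force: [0.1, 1.0, 0.2]
gripper_width: 1.001
grasp_force: 0.0
```

Request:
drive_tool([
  {"hand": 1,"translation": [27,-537,0],"angular": [0,0,-0.712]},
  {"hand": 1,"translation": [27,-537,0],"angular": [0,0,-0.712]},
  {"hand": 1,"translation": [27,-537,0],"angular": [0,0,-0.712]},
  {"hand": 1,"translation": [27,-537,0],"angular": [0,0,-0.712]},
  {"hand": 1,"translation": [27,-537,0],"angular": [0,0,-0.712]},
  {"hand": 1,"translation": [27,-537,0],"angular": [0,0,-0.712]},
  {"hand": 1,"translation": [27,-537,0],"angular": [0,0,-0.712]},
  {"hand": 1,"translation": [27,-537,0],"angular": [0,0,-0.712]},
  {"hand": 1,"translation": [27,-537,0],"angular": [0,0,-0.712]},
  {"hand": 1,"translation": [27,-537,0],"angular": [0,0,-0.712]},
  {"hand": 1,"translation": [27,-537,0],"angular": [0,0,-0.712]},
])

```text
t: 3.32
eef_pos: [0.4877, -0.2347, 0.2449]
tool_rot: [-0.001, 0.774, 0.633, 0.0]
contact_force: [0.9, 1.3, -0.7]
gripper_width: 0.997
grasp_force: 0.0
```

```bash
cat > look.py <<'E'
from h import *
import sys
bp=[.5415,-.2549,-.202]
n=sys.argv[1];a=snap('side','s'+n);b=snap('top','t'+n)
cl=[(-.0575+sx*.0255,.0077+sy*.02,.116) for sx in(-1,1) for sy in(-1,1)]+[(-.0575,.0077+s*.015,.08) for s in(-1,1)]
def crop(im,c,x,y):
    o=cv2.resize(im[y:y+75,x:x+100],None,fx=4,fy=4,interpolation=cv2.INTER_CUBIC)[:,:,::-1].copy()
    for u in proj(c,place(bp,cl)): cv2.circle(o,tuple(np.round((u-[x,y]+.5)*4-.5).astype(int).tolist()),3,(255,255,0),1)
    return o
cv2.imwrite('pics/m%s.png'%n,np.vstack([np.hstack([crop(cv2.imread('pics/t0.png')[:,:,::-1],'top',275,145),crop(cv2.imread('pics/s0.png')[:,:,::-1],'side',245,200)]),np.hstack([crop(b,'top',275,145),crop(a,'side',235,185)])]))
E
python3 look.py 1
```

```text
(no output)
```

View pics/m1.png

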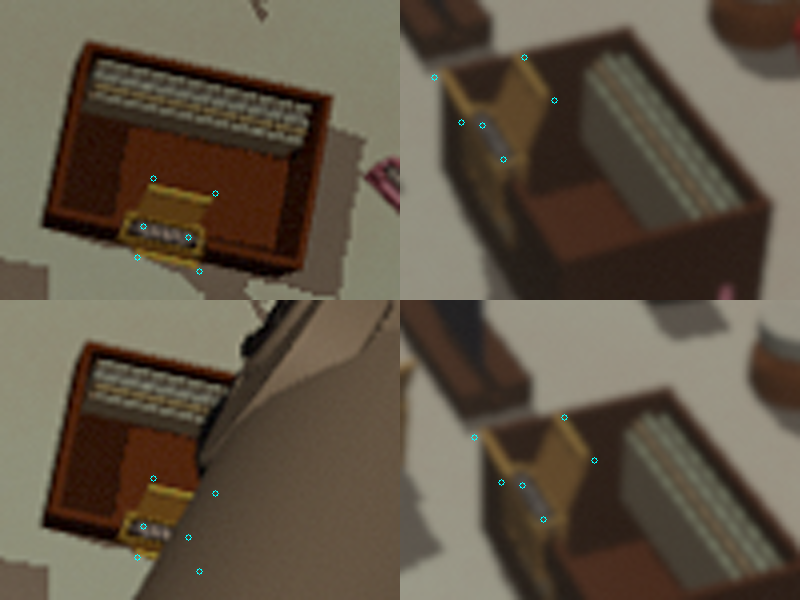

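The overlay shows the model points on the clip's tails and coil within about a pixel in both views, and the gripper is above it. Descending.

Request:
drive_tool([
  {"hand": 1,"translation": [0,0,-40],"angular": [0,0,0]},
  {"hand": 1,"translation": [0,0,-80],"angular": [0,0,0]},
  {"hand": 1,"translation": [0,0,-110],"angular": [0,0,0]},
  {"hand": 1,"translation": [0,0,-125],"angular": [0,0,0]},
  {"hand": 1,"translation": [0,0,-138],"angular": [0,0,0]},
  {"hand": 1,"translation": [0,0,-138],"angular": [0,0,0]},
  {"hand": 1,"translation": [0,0,-138],"angular": [0,0,0]},
])

```text
t: 4.3
eef_pos: [0.4877, -0.2371, 0.1081]
tool_rot: [0.001, 0.775, 0.632, 0.0]
contact_force: [-0.1, 0.2, 0.3]
gripper_width: 1.001
grasp_force: 0.0
```

Run:
```python
from h import *
print(bot.get_obs()['eef_pos'],bot.get_obs()['contact_force'])
a=snap('side','s2');cv2.imwrite('pics/m2.png',cv2.resize(a[150:270,210:370],None,fx=4,fy=4,interpolation=cv2.INTER_CUBIC)[:,:,::-1])
```

```text
[ 0.48765115 -0.23706673  0.10813435] [-0.07495524  0.1700501   0.28656131]
```

View pics/m2.png

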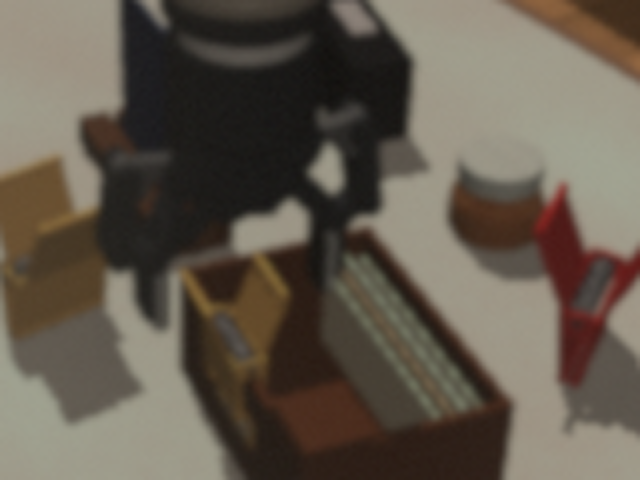

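The fingers stand astride the tails: finger tips at crop (150,315) and (325,275), tail tops about (190,270) and (270,265). Pinching.

Request:
drive_tool([
  {"hand": 0,"translation": [0,0,0],"angular": [0,0,0]},
  {"hand": 0,"translation": [0,0,0],"angular": [0,0,0]},
  {"hand": 0,"translation": [0,0,0],"angular": [0,0,0]},
  {"hand": 0,"translation": [0,0,0],"angular": [0,0,0]},
  {"hand": 0,"translation": [0,0,0],"angular": [0,0,0]},
  {"hand": 0,"translation": [0,0,0],"angular": [0,0,0]},
  {"hand": 0,"translation": [0,0,0],"angular": [0,0,0]},
  {"hand": 0,"translation": [0,0,0],"angular": [0,0,0]},
], force=40)

```text
t: 5.35
eef_pos: [0.4875, -0.2378, 0.1095]
tool_rot: [0.0, 0.775, 0.632, 0.001]
contact_force: [-5.8, 1.7, 21.4]
gripper_width: 0.194
grasp_force: 39.5
```

Run:
```python
from h import *
a=snap('side','s3');cv2.imwrite('pics/m3.png',cv2.resize(a[150:270,210:370],None,fx=4,fy=4,interpolation=cv2.INTER_CUBIC)[:,:,::-1])
```

```text
(no output)
```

View pics/m3.png

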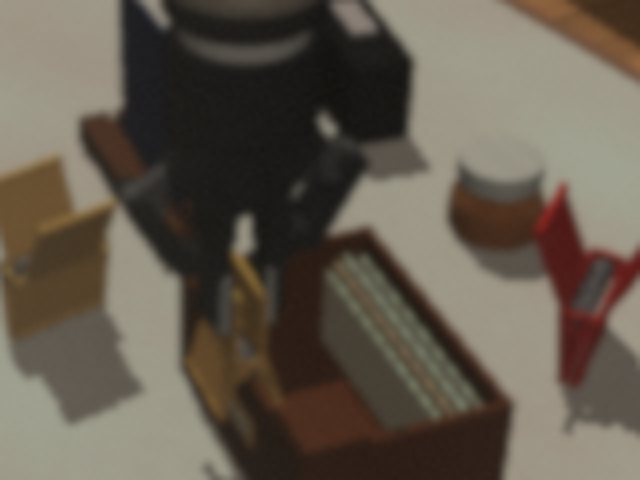

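Width 0.194 (16.5 mm) means the clip is fully pinched, and the picture shows the jaws spread around the wall at crop (205,370) and (265,370). Lifting straight up.

Request:
drive_tool([
  {"hand": 0,"translation": [0,0,5],"angular": [0,0,0]},
  {"hand": 0,"translation": [0,0,10],"angular": [0,0,0]},
  {"hand": 0,"translation": [0,0,20],"angular": [0,0,0]},
  {"hand": 0,"translation": [0,0,35],"angular": [0,0,0]},
  {"hand": 0,"translation": [0,0,55],"angular": [0,0,0]},
  {"hand": 0,"translation": [0,0,80],"angular": [0,0,0]},
  {"hand": 0,"translation": [0,0,110],"angular": [0,0,0]},
  {"hand": 0,"translation": [0,0,138],"angular": [0,0,0]},
  {"hand": 0,"translation": [0,0,138],"angular": [0,0,0]},
])

```text
t: 6.52
eef_pos: [0.4882, -0.2376, 0.2479]
tool_rot: [0.002, 0.775, 0.632, 0.002]
contact_force: [1.5, 1.0, -0.9]
gripper_width: 0.196
grasp_force: 39.5
```

Request:
drive_tool([
  {"hand": 0,"translation": [1,25,0],"angular": [0,0,0.01]},
  {"hand": 0,"translation": [2,75,0],"angular": [0,0,0.02]},
  {"hand": 0,"translation": [4,125,0],"angular": [0,0,0.03]},
  {"hand": 0,"translation": [5,175,0],"angular": [0,0,0.04]},
  {"hand": 0,"translation": [7,225,0],"angular": [0,0,0.05]},
  {"hand": 0,"translation": [8,275,0],"angular": [0,0,0.06]},
  {"hand": 0,"translation": [10,325,0],"angular": [0,0,0.07]},
  {"hand": 0,"translation": [11,375,0],"angular": [0,0,0.08]},
  {"hand": 0,"translation": [12,425,0],"angular": [0,0,0.09]},
  {"hand": 0,"translation": [13,470,0],"angular": [0,0,0.105]},
  {"hand": 0,"translation": [14,500,0],"angular": [0,0,0.117]},
  {"hand": 0,"translation": [15,516,0],"angular": [0,0,0.117]},
])

```text
t: 8.02
eef_pos: [0.5017, 0.2802, 0.2447]
tool_rot: [0.0, 0.736, 0.677, -0.001]
contact_force: [1.4, 0.2, -0.3]
gripper_width: 0.181
grasp_force: 39.5
```

Request:
drive_tool([
  {"hand": 0,"translation": [0,0,0],"angular": [0,0,0]},
  {"hand": 0,"translation": [0,0,0],"angular": [0,0,0]},
  {"hand": 0,"translation": [0,0,0],"angular": [0,0,0]},
])

```text
t: 8.4
eef_pos: [0.5024, 0.2775, 0.2455]
tool_rot: [0.0, 0.737, 0.676, -0.0]
contact_force: [-0.0, -0.1, -0.5]
gripper_width: 0.19
grasp_force: 39.5
```

```bash
cat > look2.py <<'E'
from h import *
import sys
n=sys.argv[1];o=bot.get_obs();e=o['eef_pos'];print(e,o['tool_rot'],o['gripper_width'])
a=snap('side','s'+n);b=snap('top','t'+n)
w,x,y,z=o['tool_rot'];yaw=2*np.arctan2(y,x)-np.pi/2;print('yaw',yaw)
for c in('side','top'):
  for q in('clip_mouth','clip_tails','clip','photo_top'):
    print(c,q,[(np.round(d['position'],1).tolist(),round(d['score'],2)) for d in bot.find_in(c,q)][:5])
# clip model: pin 25 mm below TCP
pz=float(sys.argv[2]) if len(sys.argv)>2 else e[2]-.028
cl=[(sx*.018,sy*.025,pz-.032) for sx in(-1,1) for sy in(-1,1)]+[(0,s*.015,pz) for s in(-1,1)]+[(sx*.0085,sy*.02,pz+.042) for sx in(-1,1) for sy in(-1,1)]
ph=[(0,s*.075,.114) for s in(-1,0,1)]
C=place([e[0],e[1],yaw],cl);P=place([.5018,.2800,-.083],ph)
def crop(im,c,x,y,w=80,h=60,s=5):
    r=cv2.resize(im[y:y+h,x:x+w],None,fx=s,fy=s,interpolation=cv2.INTER_CUBIC)[:,:,::-1].copy()
    m=r.copy()
    for Q,col in((C,(255,255,0)),(P,(0,0,255))):
        for u in proj(c,Q): cv2.circle(m,tuple(np.round((u-[x,y]+.5)*s-.5).astype(int).tolist()),3,col,1)
    return np.vstack([r,m])
u=proj('side',[e[0],e[1],.13])[0].astype(int);v=proj('top',[e[0],e[1],.13])[0].astype(int);print('crop0',u-[40,35],v-[40,30])
cv2.imwrite('pics/m%s.png'%n,np.hstack([crop(a,'side',*(u-[40,35])),crop(b,'top',*(v-[40,30]))]))
E
python3 look2.py 4
```

```text
[0.50239005 0.27750951 0.24548021] [ 9.24039715e-05  7.37339299e-01  6.75522574e-01 -4.15014403e-05] 0.18978101419242716
yaw -0.08744991280066339
side clip_mouth [([353.4, 220.5], 0.97), ([334.8, 291.9], 0.92), ([174.4, 99.3], 0.83), ([224.4, 329.9], 0.83), ([220.5, 211.6], 0.62)]
side clip_tails [([219.5, 210.0], 0.91), ([225.8, 329.2], 0.87), ([334.1, 292.2], 0.75), ([354.6, 217.9], 0.69), ([174.9, 104.2], 0.59)]
side clip [([219.4, 211.1], 0.88), ([175.6, 98.9], 0.76), ([354.1, 215.9], 0.62), ([223.9, 331.7], 0.61), ([332.7, 293.3], 0.55)]
side photo_top [([179.6, 155.8], 0.9)]
top clip_mouth [([257.1, 211.4], 0.81), ([379.4, 185.8], 0.68), ([330.0, 120.9], 0.63), ([103.8, 180.6], 0.55), ([368.0, 278.6], 0.55)]
top clip_tails [([378.9, 187.8], 0.89), ([332.9, 120.6], 0.87), ([255.6, 213.3], 0.83), ([367.2, 278.5], 0.64), ([98.7, 181.4], 0.63)]
top clip [([255.2, 210.5], 0.91), ([379.0, 188.9], 0.88), ([331.0, 122.0], 0.84), ([369.4, 277.4], 0.82), ([100.1, 181.8], 0.72)]
top photo_top [([129.9, 197.1], 0.82)]
crop0 [137  91] [ 73 158]
```

View pics/m4.png

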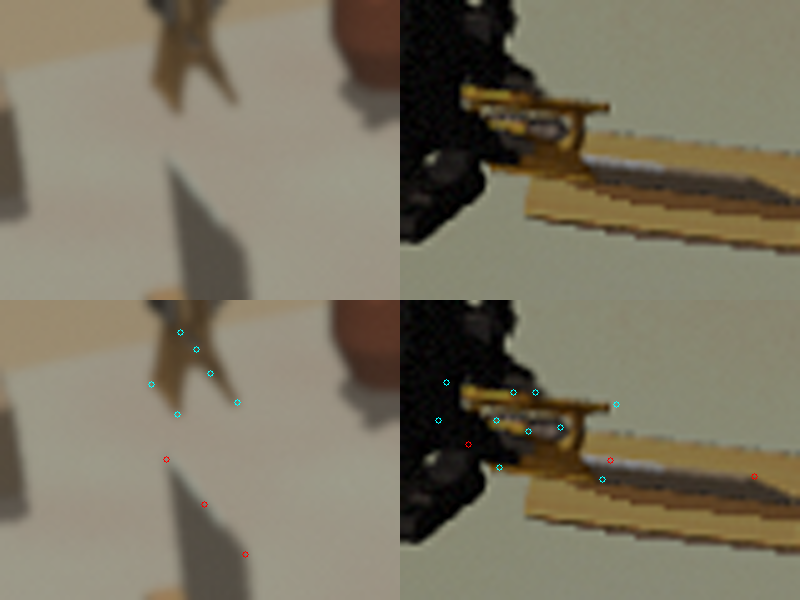

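The side crop shows the clip's open jaws at crop lips (165,110) and (237,103), above the board edge running (168,160)–(243,250). The model overlay agrees within about 2 mm. The top crop shows the clip at (540,130), lined up with the edge. Descending to just above the edge.

Request:
drive_tool([
  {"hand": 0,"translation": [0,0,-15],"angular": [0,0,0]},
  {"hand": 0,"translation": [0,0,-35],"angular": [0,0,0]},
  {"hand": 0,"translation": [0,0,-50],"angular": [0,0,0]},
  {"hand": 0,"translation": [0,0,-60],"angular": [0,0,0]},
  {"hand": 0,"translation": [0,0,-60],"angular": [0,0,0]},
  {"hand": 0,"translation": [0,0,-60],"angular": [0,0,0]},
  {"hand": 0,"translation": [0,0,-60],"angular": [0,0,0]},
])

```text
t: 9.78
eef_pos: [0.5024, 0.2794, 0.1859]
tool_rot: [0.0, 0.737, 0.676, 0.001]
contact_force: [-0.2, 0.3, -1.5]
gripper_width: 0.192
grasp_force: 39.5
```

```bash
sed -i 's/^w,x,y,z=/e=np.array([.502,.280,e[2]]);w,x,y,z=/' look2.py; python3 look2.py 5 | grep -v find_in | head -3
```

```text
[0.502428   0.27939833 0.18593172] [3.11528424e-05 7.36504667e-01 6.76432184e-01 6.11693479e-04] 0.19190004443410694
yaw -0.08498090468764063
side clip_mouth [([223.2, 326.9], 0.86), ([338.3, 292.8], 0.83), ([353.6, 218.8], 0.82), ([217.7, 209.6], 0.59), ([177.8, 122.6], 0.5)]
```

View pics/m5.png

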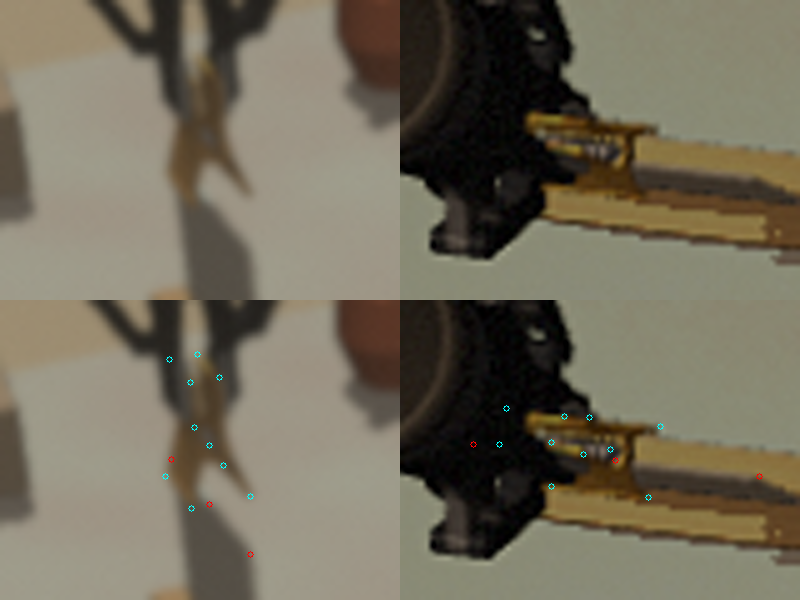

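The jaws straddle the edge symmetrically: the side crop has lips at (185,195) and (250,195) with the board between them, and the top crop puts the clip in line with the edge at its middle. Model and image agree within about 2 mm. Lowering the last part.

Request:
drive_tool([
  {"hand": 0,"translation": [0,0,-6],"angular": [0,0,0]},
  {"hand": 0,"translation": [0,0,-12],"angular": [0,0,0]},
  {"hand": 0,"translation": [0,0,-18],"angular": [0,0,0]},
  {"hand": 0,"translation": [0,0,-23],"angular": [0,0,0]},
  {"hand": 0,"translation": [0,0,-26],"angular": [0,0,0]},
  {"hand": 0,"translation": [0,0,-26],"angular": [0,0,0]},
  {"hand": 0,"translation": [0,0,-26],"angular": [0,0,0]},
  {"hand": 0,"translation": [0,0,-26],"angular": [0,0,0]},
  {"hand": 0,"translation": [0,0,-26],"angular": [0,0,0]},
])

```text
t: 11.4
eef_pos: [0.5021, 0.2793, 0.1595]
tool_rot: [0.0, 0.736, 0.676, 0.0]
contact_force: [0.1, 0.1, -0.8]
gripper_width: 0.19
grasp_force: 39.5
```

```bash
python3 look2.py 6 | head -2
```

```text
[0.50214704 0.27928092 0.1594915 ] [2.17515151e-05 7.36498986e-01 6.76438617e-01 2.03202437e-04] 0.19037730845528886
yaw -0.08496374373648341
```

View pics/m6.png

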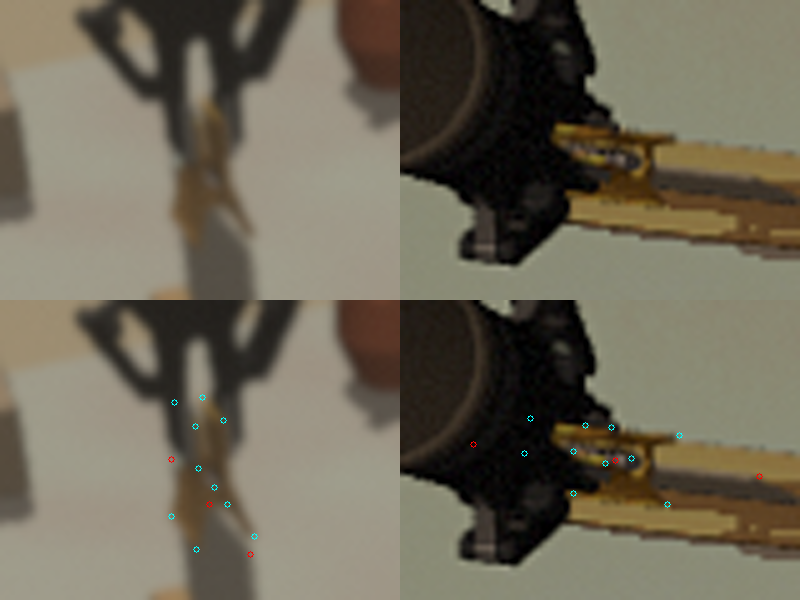

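The side crop shows the lips at (193,243) and (254,236), below the board's top edge, with the board between them. The top crop shows the coil at (605,158), over the edge's middle. There is no contact force. The clip sits about 2 mm higher than my model, so I'll go 3 mm deeper and hand in.

Request:
drive_tool([
  {"hand": 0,"translation": [0,0,-2],"angular": [0,0,0]},
  {"hand": 0,"translation": [0,0,-3],"angular": [0,0,0]},
  {"hand": 0,"translation": [0,0,-3],"angular": [0,0,0]},
  {"hand": 0,"translation": [0,0,-3],"angular": [0,0,0]},
  {"hand": 0,"translation": [0,0,-3],"angular": [0,0,0]},
  {"hand": 0,"translation": [0,0,-3],"angular": [0,0,0]},
])

```text
t: 12.65
eef_pos: [0.5021, 0.2792, 0.1564]
tool_rot: [-0.0, 0.737, 0.676, 0.0]
contact_force: [-0.0, -0.0, -1.2]
gripper_width: 0.193
grasp_force: 39.5
```

```bash
python3 -c "
from station import bot
o=bot.get_obs();print(o['t'],o['eef_pos'],o['contact_force'],o['gripper_width']);print(bot.hand_in())"
```

```text
12.65 [0.50206831 0.27921858 0.15635293] [-0.02927305 -0.00128849 -1.16635006] 0.19315125148970158
the job is handed in; nothing more can be done
None
```

I took the brass clip off the box rim and handed in at 12.65 s, still holding it squeezed wide open over the middle of the photograph's top edge; the edge should stand about 15 mm inside the jaws, and no contact force showed.

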